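Kit the indexing stand with vice jaw plates

TASK

Kit the indexing stand with the loose aluminium jaw plates: stack all the long plates flat on one another on the sloping shelf that faces front, lengthwise down the slope, with the full width on the board and each with its end touching the stop at the shelf's lower edge. Then turn the stand by its black handle one click anticlockwise (seen from above), which brings the next shelf to the front, and stack all the short plates on that shelf in the same way. Finally turn it one more click so that the empty third shelf faces front, with both stacks still in order, and leave the other things on the bench where they are.

Things in the scene. Friction and masses are not known exactly. Their poses are not given: they have to be found in the camera images.
- handle (a point): centre of the black bar handle on the indexing stand, on its vertical turning axis, 145 mm above the bench. Bar 56 mm long (this point's x), 16 thick (y), 30 high; pinch it across its thickness from above, fingertips at least 118 mm above the bench (hub below). Turns with the stand's top, which sweeps a circle of 190 mm radius; the round base is fixed.
- turret (a joint): angle of the stand's top, rad, anticlockwise from above. Sprung clicks at 0 (shelf 1 at the front, by the brass pointer on the base; as at the start), 1.257 (shelf 2 at the front), 2.513 (shelf 3); end stops 0.12 beyond. A click takes up to 0.65 N m: grip the handle firmly. Let go past half-way it snaps on to the next click, before it back. Turn in one smooth motion: jerks shift the stacks.
- shelf_1 (a point): sloping shelf 1, in front at the start; long plates. Plywood board 88 mm wide, 120 up the slope from the stop, rising 20 deg to the axis. Stop: wall 74 wide, 10 thick, 42 high at the lower, outer edge; no side walls. Origin: where stop and board meet, mid-width, 175 mm from the axis, 55 above the bench; x up the slope, y across, z square to the board. Plates do not slide on it by themselves.
- shelf_2 (a point): sloping shelf 2, same form, sizes and axes as shelf_1; at the start the next one clockwise seen from above (on the robot's left); for the short plates.
- shelf_3 (a point): sloping shelf 3, same form, sizes and axes as shelf_1; at the start at the far left; stays empty.
- long_1_c (a point): Long plate: centre of a loose flat aluminium jaw plate, 110 x 42 x 12 mm with two dark screw holes; x along its length, y across its width, z its thickness (either face may be up). Lies flat on the bench at the start; may be absent. Grip it across the 42 mm width.
- long_2_c (a point): Long plate: centre of a loose flat aluminium jaw plate, 110 x 42 x 12 mm with two dark screw holes; x along its length, y across its width, z its thickness (either face may be up). Lies flat on the bench at the start; may be absent. Grip it across the 42 mm width.
- long_3_c (a point): Long plate: centre of a loose flat aluminium jaw plate, 110 x 42 x 12 mm with two dark screw holes; x along its length, y across its width, z its thickness (either face may be up). Lies flat on the bench at the start; may be absent. Grip it across the 42 mm width.
- short_1_c (a point): Short plate: centre of a loose flat aluminium jaw plate, 80 x 42 x 12 mm with two dark screw holes; x along its length, y across its width, z its thickness (either face may be up). Lies flat on the bench at the start; may be absent. Grip it across the 42 mm width.
- short_2_c (a point): Short plate: centre of a loose flat aluminium jaw plate, 80 x 42 x 12 mm with two dark screw holes; x along its length, y across its width, z its thickness (either face may be up). Lies flat on the bench at the start; may be absent. Grip it across the 42 mm width.
- short_3_c (a point): Short plate: centre of a loose flat aluminium jaw plate, 80 x 42 x 12 mm with two dark screw holes; x along its length, y across its width, z its thickness (either face may be up). Lies flat on the bench at the start; may be absent. Grip it across the 42 mm width.
- whetstone_c (a point): centre of a loose grey whetstone, 33 x 68 x 27 mm; a bystander, to be left alone
- collet_3_c (a point): centre of a loose steel collet standing on end, 28 mm across, 22 mm high; a bystander, to be left alone
- long_1: the same plate as point long_1_c; origin in the middle of its underside as built, 6 mm from the centre
- long_2: the same plate as point long_2_c; origin in the middle of its underside as built, 6 mm from the centre
- long_3: the same plate as point long_3_c; origin in the middle of its underside as built, 6 mm from the centre
- short_1: the same plate as point short_1_c; origin in the middle of its underside as built, 6 mm from the centre
- short_2: the same plate as point short_2_c; origin in the middle of its underside as built, 6 mm from the centre
- short_3: the same plate as point short_3_c; origin in the middle of its underside as built, 6 mm from the centre

How it is judged:
By the outcome, as a careful person would: the job done as asked, in the order asked, and still so for the second after the job is handed in, with the robot touching nothing.
Of long_1, long_2, long_3 only 2 to 3 are there at a start; the rules pass over those that are not, and their reading is None.
Of short_1, short_2, short_3 only 2 to 3 are there at a start; the rules pass over those that are not, and their reading is None.
At some moment in a run one of short_1, short_2, short_3 may be knocked a few centimetres aside while the robot is not near it.
Once in a run the grip may slacken for a moment while it holds something.
It also fails if it takes over 210 s, if anything falls off the work surface, if the arm or the gripper's body presses on something with over 40 N, if the wrist force passes 120 N, or if a joint passes its speed limit or range.

ROBOT

A 7-joint arm with a two-finger parallel gripper is mounted at the origin on a cart in front of the work surface, level with it; the furniture and walls round the work are solid. World frame = base frame: x ahead of the robot, y to its left, z up, the work surface at z = 0. Lengths are in m, angles in rad, forces in N, time in s.
With the tool pointing down it reaches from about 0.4 to 0.85 m from the base axis. Payload 6.9 kg.
Tool frame: the origin (TCP) lies midway between the tips of the shut fingers; the grasp point (between the pads) lies behind it (ctrl.pinch_z is the z of the grasp point in the tool frame, in m); z points along the fingers, y is the line along which they close (so a half turn about z gives the same grasp; the last joint's range is limited). The gripper opens to 85 mm and grips with 20 to 120 N. Pads are 22 mm wide; open, the fingers measure 114 mm over their backs; the gripper's body (76 mm by 85 mm) begins 54 mm behind the grasp point. The pads swing forward as they close: fully open they stand 13 mm farther back than shut.
Start: joints at [1.27, 0.507, -0.238, 1.5, 0.126, 1.149, -0.155], TCP at [0.247, -0.574, 0.231] pointing down, gripper open.
Joint ranges: [-3.08, 3.08], [-0.24, 2.05], [-1.43, 1.35], [0, 2.5], [-1.52, 4.66], [0.17, 1.96], [-2.89, 2.89]. Speed limits (rad/s): [2.39, 2.39, 3.14, 3.14, 3.14, 3.14, 3.14].

INTERFACE

Orientations are given as a unit quaternion [w, x, y, z].
In Python, from station import ctrl, get_state, vision, ticket, models gives the robot as it stands. Calls block until the motion is done:
- ctrl.movep(position, orientation): joint-space move of the TCP to a pose.
- ctrl.movel(position, frame=None, max_speed=0.15): straight line of the TCP; frame=None keeps the orientation; max_speed is the mean speed in m/s.
- ctrl.set_joints(angles): joint-space move.
- ctrl.ungrasp() and ctrl.close_gripper(force=None): open the fingers fully, or close them until they stop; force is the grip in N (None keeps the last).
- ctrl.pause(seconds).
- ctrl.ik(position, orientation): joint angles nearest the present ones, or None.
- get_state(): the state.
- vision.grab_frame(name): name is "scene" or "top"; returns (picture, depth): 384x512x3 uint8, blue, green, red; 384x512 float32, m along the optical axis (not along the pixel's ray), 0 where there is no reading.
- vision.camera_info(name): a dict with "mtx" (3x3 intrinsics, pixels), "dist_coeffs" ([k1, k2, p1, p2, k3] as OpenCV has them; the pictures are not rectified), "R" (3x3) and "t" (3): a world point X has camera coordinates R X + t. Camera axes: x right, y down, z forward; pixel columns grow to the right and rows downward; lengths in m; the calibration is good to about 2 mm. A picture is of the moment at which its call begins. camera_info takes no time and is no camera call.
A pose or a line that the arm cannot do raises ctrl.Unreachable and nothing moves.
- ticket.close_job(): hands the job in; it is judged then, once.
Trained networks look in the newest picture that a camera, given by its name, has taken for a name from the list of things; names that differ only in an ending like _2 or _b are one class to them, and where a whole thing is asked for, a point or a joint stands for the part that bears it (a point fixed in the world has none). Each returns a list of dicts, best first, with "p" (0 to 1); they miss things now and then, are a little off and sometimes report something else, mostly with a low value. They report only what shows in the picture. A call takes as long as a camera call.
- models.recognise(camera, target): "point" ([column, row] in pixels, amid what is visible of it).
- models.masks_of(camera, target): "mask" (384x512 bool, what is visible of it) and "point" ([column, row] in pixels, amid what is visible of it).
The state is a dict: "time": time; "qpos": joint angles; "qd": joint speeds; "tau": joint torques, N m; "tcp_pos": TCP position; "eef_rot": TCP orientation; "contact_force": force on the tool from outside, world axes, zero at the start; "wrist_torque": the same for the moment, N m; "width": finger opening in m; "gripper_force": force on a finger pad.
Only numpy, scipy, OpenCV 4.12 (cv2) and the standard library are available. Lean on these libraries where they do the work, as an engineer would, in place of code of your own. Each camera call takes 0.05 s, during which the arm holds its last target. There are 200 camera calls.

## Working session

There is one attempt and no reset: what is moved stays moved. The work goes in short steps, each a Python script; the robot and the scene stay as the last script left them, time stands still between calls to the robot, and variables do not carry over. Pictures are saved under pics/ and viewed, at most 14 in all, crops included, and the job is handed in when it is done.

```bash
ls; mkdir -p pics
python3 - <<'E'
from station import ctrl,get_state,vision,models
import cv2,numpy as np
for n in("scene","top"):
    im,d=vision.grab_frame(n); cv2.imwrite(f"pics/{n}0.png",im); np.save(f"pics/{n}0.npy",d)
    c=vision.camera_info(n); print(n,c)
    for t in["long_1","short_1","handle","shelf_1","whetstone_c","collet_3_c"]:
        print(t,[(np.round(r["point"]).tolist(),round(r["p"],2)) for r in models.recognise(n,t)][:8])
print(get_state(),ctrl.pinch_z)
E
```

```text
pics
scene {'mtx': array([[392.31113534,   0.        , 250.67630613],
       [  0.        , 392.31113534, 192.04449422],
       [  0.        ,   0.        ,   1.        ]]), 'dist_coeffs': array([-0.12410321,  0.        ,  0.        ,  0.        ,  0.        ]), 'R': array([[-0.81909469, -0.57338734, -0.01763079],
       [-0.2371092 ,  0.36638084, -0.8997468 ],
       [ 0.522363  , -0.73279741, -0.43605601]]), 't': array([0.49439973, 0.2384757 , 1.16864956])}
long_1 [([214.0, 271.0], 0.72), ([319.0, 191.0], 0.71), ([335.0, 201.0], 0.63)]
short_1 [([260.0, 272.0], 0.79), ([186.0, 262.0], 0.67)]
handle [([236.0, 209.0], 0.85)]
shelf_1 [([238.0, 207.0], 0.79)]
whetstone_c [([198.0, 292.0], 0.71)]
collet_3_c [([238.0, 206.0], 0.32)]
top {'mtx': array([[427.42796035,   0.        , 244.52860435],
       [  0.        , 427.42796035, 186.80393405],
       [  0.        ,   0.        ,   1.        ]]), 'dist_coeffs': array([-0.02034659,  0.        ,  0.        ,  0.        ,  0.        ]), 'R': array([[-0.00974182, -0.99991981, -0.00809183],
       [-0.99544465,  0.0104651 , -0.09476509],
    
[... 526 characters left out ...]
qpos': array([ 1.27050005,  0.5074827 , -0.23759328,  1.5001571 ,  0.12568275,
        1.14886451, -0.15479989]), 'qd': array([-0.00059007,  0.00048101,  0.00081609,  0.00039926,  0.00096511,
       -0.00010245,  0.00156054]), 'tau': array([ 5.10797654e-04, -6.20192099e+01, -2.18422942e+00, -2.49927574e+01,
        1.39968275e-02,  2.20958995e-03,  3.80587380e-05]), 'tcp_pos': array([ 0.24670899, -0.57427233,  0.23130032]), 'eef_rot': array([2.75832907e-05, 9.79490868e-01, 2.01488555e-01, 2.10173542e-05]), 'contact_force': array([ 0.79855747,  0.00084357, -0.6212803 ]), 'wrist_torque': array([-0.0269999 ,  0.01306282,  0.03336101]), 'gripper_force': 0.0, 'width': 0.08552145552736748} -0.0187
```

```bash
python3 -c "
import cv2
im=cv2.imread('pics/top0.png')[110:300,90:420];cv2.imwrite('pics/top0c.png',cv2.resize(im,None,fx=2.4,fy=2.4,interpolation=cv2.INTER_CUBIC))"
```

```text
(no output)
```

View pics/top0c.png

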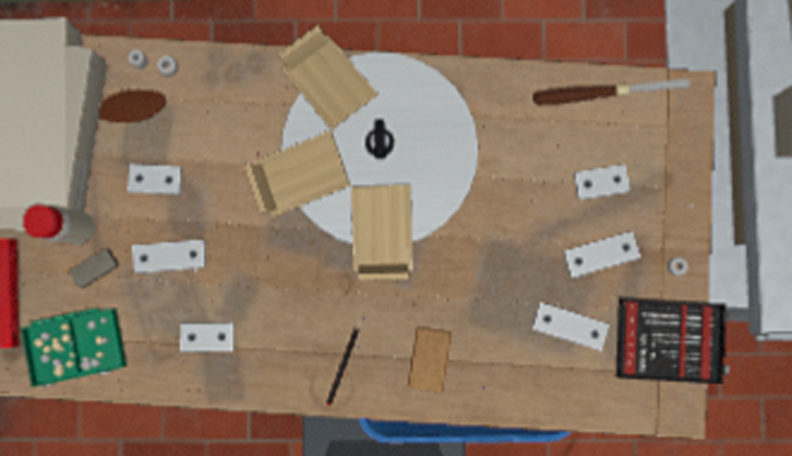

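View pics/scene0.png

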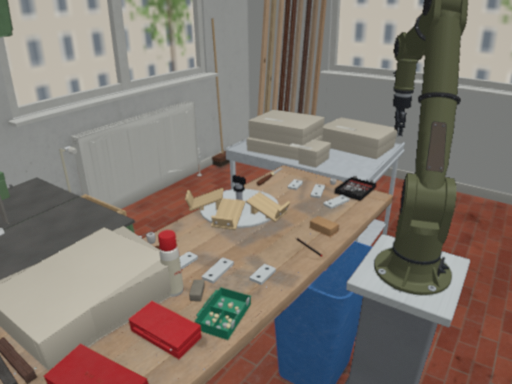

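The top view shows three long plates, at about (160,217), (341,216) and (328,246). It also shows three short plates, at about (154,185), (176,250) and (341,185). The handle is at (247,174), and shelf 1 points towards the robot.

```bash
cat > h.py <<'E'
from station import ctrl,get_state,vision,ticket,models
import cv2,numpy as np
from scipy.spatial.transform import Rotation as Rot
def world(uv,z,cam="top"):
    c=vision.camera_info(cam)
    n=cv2.undistortPoints(np.float64(uv).reshape(-1,1,2),c["mtx"],c["dist_coeffs"])[:,0]
    d=np.c_[n,np.ones(len(n))]@c["R"]; o=-c["R"].T@c["t"]
    return o+d*((z-o[2])/d[:,2])[:,None]
def cloud(mask,depth,cam="top"):
    c=vision.camera_info(cam); v,u=np.nonzero(mask&(depth>0))
    n=cv2.undistortPoints(np.float64(np.c_[u,v]).reshape(-1,1,2),c["mtx"],c["dist_coeffs"])[:,0]
    return (np.c_[n,np.ones(len(n))]*depth[v,u][:,None]-c["t"])@c["R"]
def plates(im=None,z=0.012,tag=None):
    """white rectangles on the plane z: (kind, x, y, yaw of length, dims)"""
    if im is None: im,_=vision.grab_frame("top")
    if tag: cv2.imwrite(f"pics/{tag}.png",im)
    h=cv2.cvtColor(im,cv2.COLOR_BGR2HSV)
    m=((h[...,1]<45)&(h[...,2]>150)).astype(np.uint8)
    out=[]
    for c in cv2.findContours(m,cv2.RETR_EXTERNAL,cv2.CHAIN_APPROX_NONE)[0]:
        a=cv2.contourArea(c)
        if not 120<a<900: continue
        w=world(c[:,0],z)[:,:2]
        (x,y),(p,q),ang=cv2.minAreaRect(np.float32(w*1000))
        if p<q: p,q,ang=q,p,ang+90
        if 30<q<52 and 65<p<125:
            out.append(("long" if p>92 else "short",x/1000,y/1000,(np.radians(ang)+np.pi/2)%np.pi-np.pi/2,round(p),round(q)))
    return out
E
python3 - <<'E'
from h import *
im=cv2.imread("pics/top0.png");d=np.load("pics/top0.npy")
for p in plates(im): print(p[0],np.round(p[1:],3))
m=np.zeros(d.shape,bool);m[105:235,185:295]=1
P=cloud(m,d)
hd=P[(P[:,2]>.14)&(P[:,2]<.2)]; print("handle",len(hd),hd.mean(0),np.ptp(hd,0))
ax=hd.mean(0)
h2=(hd-ax)[:,:2];print("handle yaw",np.linalg.svd(h2)[2][0])
# white disc
hsv=cv2.cvtColor(im,cv2.COLOR_BGR2HSV);
m=((hsv[...,1]<45)&(hsv[...,2]>150)).astype(np.uint8)
c=max(cv2.findContours(m,0,cv2.CHAIN_APPROX_NONE)[0],key=cv2.contourArea)[:,0]
# shelf1 plane
m=np.zeros(d.shape,bool);m[190:220,240:258]=1
Q=cloud(m,d);Q=Q[(Q[:,2]>.03)]
A=np.c_[Q[:,:2],np.ones(len(Q))]
for _ in range(3):
    s=np.linalg.lstsq(A,Q[:,2],rcond=None)[0];r=abs(Q[:,2]-A@s);k=r<.004;A,Q=A[k],Q[k]
print("plane",s,len(Q),"slope deg",np.degrees(np.arctan(np.hypot(*s[:2]))),"uphill yaw",np.arctan2(s[1],s[0]))
# disc circle (points at right half), plane z from depth
dz=cloud(m*0>0,d) if 0 else None
mm=np.zeros(d.shape,bool);mm[c[:,1],c[:,0]]=1
C=cloud(mm,d);print("disc z",np.percentile(C[:,2],[10,50,90]))
from scipy.optimize import least_squares
z=np.median(C[:,2]);W=world(c,z)[:,:2]
f=least_squares(lambda p:np.hypot(W[:,0]-p[0],W[:,1]-p[1])-p[2],[ax[0],ax[1],.19],loss="soft_l1",f_scale=.002);print("circle",f.x)
c_,_=0,0
for n in [(P[:,2]>a)&(P[:,2]<a+.02) for a in (0,.02,.04,.06,.08,.1,.12,.14)]: print(n.sum(),end=" ")
E
```

```text
short [ 0.372  0.271 -1.568 77.    43.   ]
long [  0.382  -0.285   1.24  109.     44.   ]
long [  0.495   0.33   -1.565 107.     48.   ]
long [  0.492  -0.335  -1.305 109.     44.   ]
short [ 0.603 -0.34  -1.416 79.    44.   ]
short [ 0.614  0.353  1.507 79.    44.   ]
handle 79 [0.6533568  0.0031418  0.15929791] [0.05504454 0.01387874 0.02575774]
handle yaw [-0.99952611 -0.03078231]
plane [ 0.36526996  0.02616449 -0.12090685] 388 slope deg 20.113025946029577 uphill yaw 0.07150842698510357
disc z [-0.02377234 -0.01578673  0.15649626]
circle [ 0.79254607 -0.9628081   0.37325938]
2703 2376 1277 1261 1210 68 18 48
```

Run:
```python
from h import *
im=cv2.imread("pics/top0.png");d=np.load("pics/top0.npy")
m=np.zeros(d.shape,bool);m[105:235,185:295]=1
P=cloud(m,d)
hd=P[(P[:,2]>.148)&(P[:,2]<.2)];hm=(hd.max(0)+hd.min(0))/2
print("handle top mid",hm,"med",np.median(hd,0),np.percentile(hd[:,2],[5,50,95]))
s=np.array([.36527,.02616,-.1209])
r=P[:,2]-(P[:,:2]@s[:2]+s[2])
B=P[(abs(r)<.005)&(P[:,2]>.045)&(P[:,0]<.62)&(abs(P[:,1])<.1)]
R=cv2.minAreaRect(np.float32(B[:,:2]*1000));print("board",len(B),R,B.min(0),B.max(0))
# midline of board by rows of x
xs=np.linspace(B[:,0].min()+.012,B[:,0].max()-.012,12)
mid=[]
for x in xs:
    b=B[abs(B[:,0]-x)<.004]; mid.append(((b[:,1].max()+b[:,1].min())/2,np.ptp(b[:,1])))
mid=np.array(mid);k=np.polyfit(xs,mid[:,0],1);print("midline yaw",np.arctan(k[0]),"y at .655",np.polyval(k,.655),"width",mid[:,1].mean())
S=P[(P[:,0]<.52)&(P[:,2]>.075)&(abs(P[:,1])<.06)];print("stop top",len(S),S.mean(0),S.min(0),S.max(0))
print("z resid", np.percentile(B[:,2],[0,100]))
v=np.zeros_like(m);v[130:210,255:295]=1
h=cv2.cvtColor(im,cv2.COLOR_BGR2HSV);mm=((h[...,1]<40)&(h[...,2]>150)&v)
C=cloud(mm,d);print("disc z",np.percentile(C[:,2],[10,50,90]))
c=max(cv2.findContours(mm.astype(np.uint8),0,1)[0],key=cv2.contourArea)[:,0]
W=world(c,np.median(C[:,2]))[:,:2]
from scipy.optimize import least_squares
W=W[W[:,1]<-.09]
f=least_squares(lambda p:np.hypot(W[:,0]-p[0],W[:,1]-p[1])-p[2],[.65,0,.15],loss="soft_l1",f_scale=.001);print("circle",f.x,len(W))
```

```text
handle top mid [0.65491353 0.00272044 0.15776857] med [0.65286662 0.00274871 0.15883498] [0.15436677 0.15883498 0.1657773 ]
board 726 ((544.44091796875, 15.612266540527344), (146.5959014892578, 115.57263946533203), 0.040448158979415894) [ 0.47118105 -0.04219828  0.05034147] [0.61770596 0.07343122 0.10240247]
midline yaw 0.23322284582093702 y at .655 0.03321438680574332 width 0.08018949378719809
stop top 92 [0.46610176 0.00153339 0.08842932] [ 0.45745474 -0.03396868  0.07506124] [0.47505439 0.03616488 0.09885084]
z resid [0.05034147 0.10240247]
disc z [0.03311895 0.0379513  0.04260094]
circle [0.65493862 0.00707392 0.15103445] 65
```

```bash
cat >> h.py <<'E'
AX=np.array([.655,.003]); YAW=0.02; T=np.radians(20)
sx=np.r_[np.cos(YAW)*np.cos(T),np.sin(YAW)*np.cos(T),np.sin(T)]
sy=np.r_[-np.sin(YAW),np.cos(YAW),0]; sn=np.cross(sx,sy)
ORG=np.r_[AX-.175*np.r_[np.cos(YAW),np.sin(YAW)],.055]
def quat(z,y):
    q=Rot.from_matrix(np.c_[np.cross(y,z),y,z]).as_quat(); return q[[3,0,1,2]]
def best(pos,z,y):
    """of the two equivalent grasps, the one with the smaller last-joint travel/excursion"""
    c=[]
    for s in(1,-1):
        q=quat(z,s*np.asarray(y)); j=ctrl.ik(list(pos),list(q))
        if j is not None: c.append((abs(j[6])+.3*abs(np.array(j)-get_state()["qpos"]).max(),q.tolist()))
    return min(c,key=lambda a:a[0])[1]
def F(): return np.array(get_state()["contact_force"])
def say(*a): print(round(get_state()["time"],1),*a,"w=%.4f"%get_state()["width"],"F",np.round(F(),1),flush=True)
def pick(x,y,psi,zt=.002,force=70):
    yv=[-np.sin(psi),np.cos(psi),0]; z=np.array([0,0,-1.])
    q=best([x,y,.10],z,yv)
    ctrl.movep([x,y,.10],q); ctrl.movel([x,y,zt],max_speed=.12); say("down")
    ctrl.close_gripper(force=force); say("closed")
    ctrl.movel([x,y,.20],max_speed=.25); say("lifted")
    return .035<get_state()["width"]<.047
def sp(s,h,v=0): return (ORG+sx*s+sn*h+sy*v).tolist()
def place(n,L,zt=.002,gap=.012):
    """n plates lie there already; L plate length"""
    s=L/2+gap; hh=.012*n+zt
    q=best(sp(s,hh+.08),-sn,sy)
    ctrl.movep(sp(s,hh+.08),q); say("over")
    if get_state()["width"]<.035: return False
    ctrl.movel(sp(s,hh+.002),max_speed=.10); ctrl.pause(.2); f0=F(); say("low")
    for i in range(1,12):
        ctrl.movel(sp(s-.002*i,hh+.002),max_speed=.03); f=(F()-f0)@sx
        if f>8: break
    say("slid",i,round(f,1)); si=s-.002*i; f0=F()
    for k in range(1,6):
        ctrl.movel(sp(si,hh+.002-.001*k),max_speed=.02)
        if (F()-f0)@sn>6: break
    say("lowered",k,round((F()-f0)@sn,1))
    ctrl.ungrasp(); ctrl.movel(sp(si,hh+.09),max_speed=.2); say("off")
    return True
E
python3 - <<'E'
from h import *
print(pick(.492,-.335,-1.305))
E
```

```text
3.0 down w=0.0853 F [0.  0.6 0.9]
3.5 closed w=0.0398 F [-1.6  1.   7.2]
4.5 lifted w=0.0396 F [-0.5  0.1 -1.8]
True
```

Run:
```python
from h import *
print(place(0,.110))
im,d=vision.grab_frame("scene");cv2.imwrite("pics/s1.png",cv2.resize(im[150:310,160:360],None,fx=4,fy=3.7,interpolation=2))
```

```text
5.7 over w=0.0394 F [ 0.5 -0.2 -0.2]
6.9 low w=0.0400 F [-0.   0.3 -1.2]
9.1 slid 9 9.5 w=0.0396 F [9.1 0.1 1.4]
9.6 lowered 2 16.0 w=0.0396 F [ 1.5 -0.3 15.6]
10.9 off w=0.0856 F [ 0.3 -0.9  0.5]
True
```

View pics/s1.png

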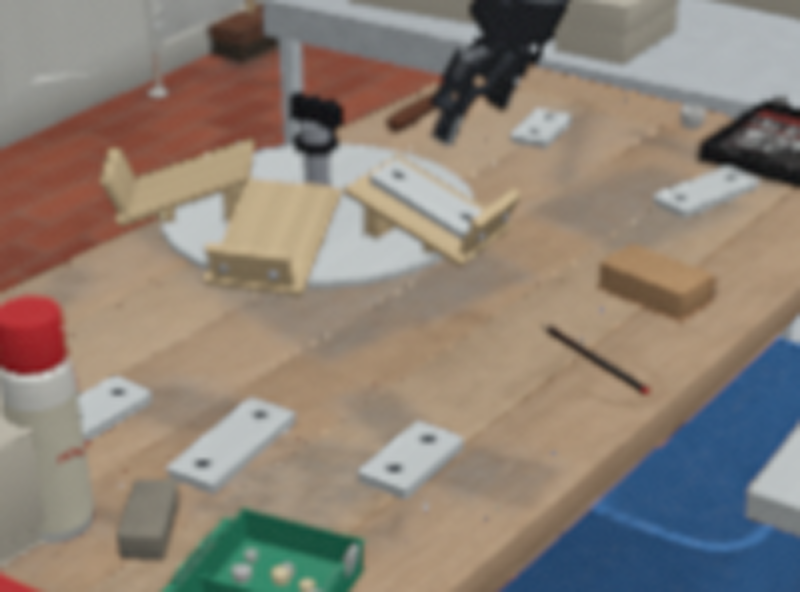

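The first long plate lies on shelf 1, lengthwise down the slope, with its lower end at the stop (around (465,225) in the crop). Next are the other two long plates.

Run:
```python
from h import *
if pick(.382,-.285,1.24,zt=.003) and place(1,.110,zt=.003):
  if pick(.495,.330,-1.565,zt=.003): print(place(2,.110,zt=.003))
q=[0.0]*0
ctrl.movep([.45,-.40,.30],best([.45,-.40,.30],np.array([0,0,-1.]),[0,1,0]))
im,d=vision.grab_frame("scene");a=cv2.resize(im[170:270,220:340],(800//2*1,333),interpolation=2)
im,d=vision.grab_frame("top");np.save("pics/d3.npy",d);b=cv2.resize(im[150:240,190:300],(400,333),interpolation=2)
cv2.imwrite("pics/s3.png",np.hstack([a,b]))
for p in plates(im): print(p[0],np.round(p[1:],3))
```

```text
13.1 down w=0.0852 F [-0.8 -0.4 -0.1]
13.6 closed w=0.0397 F [-1.3  0.7  9.5]
14.5 lifted w=0.0398 F [ 0.  -0.5 -0.9]
15.7 over w=0.0394 F [-0.1  0.7 -2.1]
16.8 low w=0.0393 F [ 0.5  0.6 -1.5]
19.1 slid 9 10.0 w=0.0397 F [ 9.9 -1.1  2. ]
19.6 lowered 2 12.7 w=0.0396 F [ 4.4 -1.5 13.5]
20.7 off w=0.0855 F [ 0.2  0.2 -0.9]
23.2 down w=0.0854 F [-0.1  0.5  0.2]
23.7 closed w=0.0398 F [-2.3 -2.2  8.7]
24.7 lifted w=0.0398 F [ 0.5 -0.2 -2.2]
26.2 over w=0.0397 F [-0.3  0.2 -1.6]
27.4 low w=0.0394 F [ 0.   0.2 -1.7]
29.6 slid 9 9.9 w=0.0394 F [ 9.5 -1.   1.5]
30.1 lowered 2 19.1 w=0.0399 F [-0.1 -0.5 18.3]
31.2 off w=0.0858 F [ 0.4  0.8 -1.2]
True
short [ 0.372  0.271 -1.568 77.    43.   ]
long [5.27e-01 2.00e-03 3.80e-02 1.11e+02 4.60e+01]
short [ 0.582 -0.357 -1.416 79.    44.   ]
short [ 0.616  0.353  1.56  79.    45.   ]
```

View pics/s3.png

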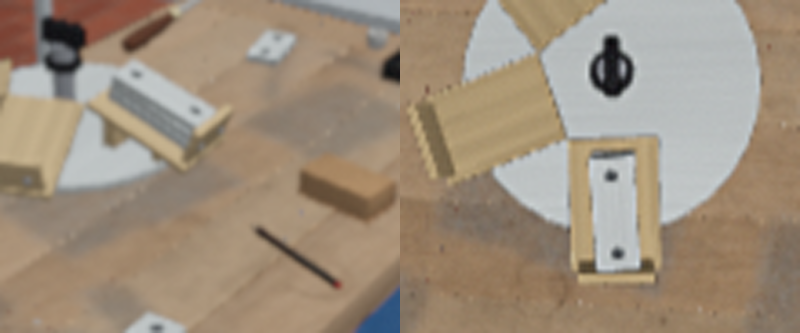

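The three long plates are stacked on shelf 1, in the top view at about (615,210), with the lower ends at the stop. The right-hand short plate has moved from (0.603,-0.340) to (0.582,-0.357), so I'll re-measure before picking it. I'll tap the upper ends of the stack to seat them, then turn the stand.

```bash
cat >> h.py <<'E'
def tap(L,h=.005,lim=8):
    ctrl.close_gripper(force=40); s=L+.022; q=best(sp(s,.10),-sn,sy)
    ctrl.movep(sp(s,.10),q); ctrl.movel(sp(s,h),max_speed=.1); ctrl.pause(.2); f0=F(); say("tap low")
    for i in range(1,20):
        ctrl.movel(sp(s-.001*i,h),max_speed=.02)
        if (F()-f0)@sx>lim: break
    say("tap",i,round((F()-f0)@sx,1))
    ctrl.movel(sp(s,h),max_speed=.05); ctrl.movel(sp(s,.10),max_speed=.15); ctrl.ungrasp()
def turn_pose(ang):
    """joints with the tool down on the handle, its closing line across the bar at turret angle ang; both half-turns"""
    a=YAW+ang; r=[]
    for s in(1,-1):
        q=quat(np.array([0,0,-1.]),s*np.array([-np.sin(a),np.cos(a),0])); j=ctrl.ik([AX[0],AX[1],.20],q.tolist())
        r.append((None if j is None else np.round(j,2).tolist(),q.tolist()))
    return r
E
python3 - <<'E'
from h import *
tap(.110)
for a in(0,1.257,2.513): 
    for r in turn_pose(a): print(a,r[0])
E
```

```text
36.5 tap low w=0.0004 F [-0.5  0.3  0.4]
40.0 tap 14 9.3 w=-0.0000 F [ 8.8 -1.5  2. ]
0 [0.42, 0.68, -0.85, 1.46, 0.53, 1.24, 1.1]
0 [-0.53, 0.74, 0.95, 1.47, -0.62, 1.25, -1.05]
1.257 [0.54, 0.81, -1.18, 1.45, 0.75, 1.38, 2.17]
1.257 [0.14, 0.58, -0.31, 1.46, 0.19, 1.13, -0.5]
2.513 [-0.59, 0.83, 1.15, 1.47, -0.76, 1.34, -1.56]
2.513 [0.33, 0.64, -0.66, 1.46, 0.4, 1.19, 0.57]
```

Run:
```python
from h import *
r=turn_pose(0)
q0=r[1][1]
ctrl.movep([AX[0],AX[1],.25],q0); st=get_state(); print(st["time"],np.round(st["qpos"],2))
q1=quat(np.array([0,0,-1.]),-np.array([-np.sin(YAW+1.257),np.cos(YAW+1.257),0])).tolist()
try:
    ctrl.movel([AX[0],AX[1],.252],frame=q1,max_speed=.0006)
    st=get_state(); print(st["time"],np.round(st["qpos"],2),st["eef_rot"],q1)
except Exception as e: print(repr(e))
```

```text
43.75 [-0.58  0.78  1.15  1.39 -0.7   1.42 -0.99]
45.1583 [-0.47  0.65  0.82  1.39 -0.48  1.31  0.08] [-4.24703133e-05  8.03359683e-01  5.95494095e-01 -2.37400264e-05] [-0.0, 0.8029906483528554, 0.5959916263319989, 0.0]
```

```bash
cat >> h.py <<'E'
def turn(a0,sgn):
    def Q(a): a+=YAW; return quat(np.array([0,0,-1.]),sgn*np.array([-np.sin(a),np.cos(a),0])).tolist()
    p=lambda z:[AX[0],AX[1],z]
    ctrl.movep(p(.25),Q(a0)); ctrl.movel(p(.130),max_speed=.12); say("on handle")
    ctrl.close_gripper(force=110); say("gripped"); st=get_state(); print(np.round(st["qpos"],2))
    ctrl.movel(p(.1305),frame=Q(a0+1.257),max_speed=.0003); ctrl.pause(.4); say("turned",np.round(get_state()["wrist_torque"],2))
    ctrl.ungrasp(); ctrl.movel(p(.25),max_speed=.2); say("off")
E
python3 - <<'E'
from h import *
turn(0,-1)
ctrl.movep([.45,-.40,.30],best([.45,-.40,.30],np.array([0,0,-1.]),[0,1,0]))
im,d=vision.grab_frame("scene");a=cv2.resize(im[170:270,200:320],(400,333),interpolation=2)
im,d=vision.grab_frame("top");b=cv2.resize(im[120:240,180:300],(400,333),interpolation=2)
cv2.imwrite("pics/t1.png",np.hstack([a,b]));np.save("pics/d4.npy",d);cv2.imwrite("pics/top4.png",im)
for p in plates(im): print(p[0],np.round(p[1:],3))
E
```

```text
47.3 on handle w=0.0854 F [0.1 0.3 0.8]
48.0 gripped w=0.0176 F [-0.5 -0.2  6.2]
[-0.57  0.88  1.07  1.56 -0.81  1.2  -0.89]
49.8 turned [0.37 0.96 0.08] w=0.0179 F [-4.3 -0.1  6.1]
51.2 off w=0.0851 F [ 0.1 -0.1 -0.2]
short [ 0.372  0.271 -1.568 77.    43.   ]
short [ 0.582 -0.357 -1.416 79.    44.   ]
short [ 0.616  0.353  1.56  79.    45.   ]
long [  0.625  -0.132   1.249 107.     49.   ]
```

View pics/t1.png

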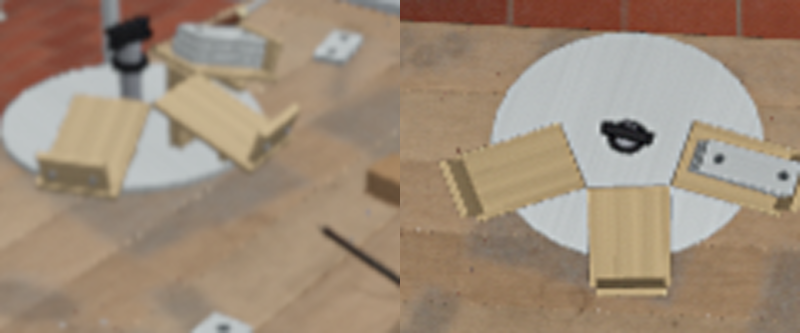

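Shelf 2 is now at the front. The long stack on shelf 1 is still in order, at about (745,165) in the top view. Now the short plates.

Run:
```python
from h import *
exp=[(.616,.353),(.372,.271),(.582,-.357)]
for n,e in enumerate(exp):
    c=[p for p in plates() if p[0]=="short" and abs(p[1]-.53)+abs(p[2])>.15]
    c=[p for p in c if np.hypot(p[1]-e[0],p[2]-e[1])<.1]
    print("pick",n,[np.round(p[1:],3) for p in c])
    if not c or not pick(*c[0][1:4],zt=.003) or not place(n,.080,zt=.003): print("STOP",n);break
else:
    tap(.080)
ctrl.movep([.45,-.40,.30],best([.45,-.40,.30],np.array([0,0,-1.]),[0,1,0]))
im,d=vision.grab_frame("scene");a=cv2.resize(im[170:270,200:320],(400,333),interpolation=2)
im,d=vision.grab_frame("top");b=cv2.resize(im[120:240,180:300],(400,333),interpolation=2)
cv2.imwrite("pics/t2.png",np.hstack([a,b]));say("end")
for p in plates(im): print(p[0],np.round(p[1:],3))
```

```text
pick 0 [array([ 0.616,  0.353,  1.56 , 79.   , 45.   ])]
56.8 down w=0.0852 F [ 0.1 -0.6  0.7]
57.3 closed w=0.0397 F [-1.2  0.8  5.9]
58.2 lifted w=0.0395 F [-0.1 -0.3 -1.2]
59.6 over w=0.0396 F [ 0.8 -0.7 -1.9]
60.8 low w=0.0395 F [-0.2 -0.  -1.7]
62.5 slid 7 10.4 w=0.0396 F [9.4 0.8 2.2]
63.0 lowered 2 21.8 w=0.0394 F [-0.9  1.7 21.6]
64.4 off w=0.0854 F [-0.3  0.7 -0.3]
pick 1 [array([ 0.372,  0.271, -1.568, 77.   , 43.   ])]
66.6 down w=0.0853 F [-0.2  0.7 -0.1]
67.1 closed w=0.0396 F [-1.8 -0.7 11.5]
68.0 lifted w=0.0397 F [ 0.4  0.8 -1.1]
69.2 over w=0.0399 F [-0.2  0.7 -1.5]
70.3 low w=0.0394 F [-0.4 -0.5 -1. ]
72.3 slid 8 11.6 w=0.0395 F [10.7  1.   2.3]
72.8 lowered 2 15.6 w=0.0396 F [ 4.7 -0.2 16.6]
74.0 off w=0.0850 F [ 0.5  0.1 -0.7]
pick 2 [array([ 0.582, -0.357, -1.416, 79.   , 44.   ])]
76.5 down w=0.0853 F [-0.1 -0.3  0.2]
77.0 closed w=0.0394 F [-0.8  1.4  5.7]
77.9 lifted w=0.0395 F [ 0.9  0.7 -1.3]
79.5 over w=0.0396 F [ 0.6 -0.2 -0.2]
80.7 low w=0.0395 F [ 0.4  0.  -0.2]
82.7 slid 8 9.0 w=0.0396 F [ 9.4 -0.3  1.6]
83.2 lowered 2 18.1 w=0.0392 F [ 1.2  0.4 17.9]
84.4 off w=0.0851 F [ 0.5  0.1 -0.8]
86.8 tap low w=0.0003 F [ 0.8 -0.7  0.6]
90.8 tap 16 9.7 w=-0.0000 F [10.4  0.2  2.3]
94.5 end w=0.0855 F [0.7 0.  0.1]
short [ 5.09e-01  0.00e+00 -1.00e-02  8.10e+01  4.40e+01]
long [  0.627  -0.132   1.236 109.     51.   ]
```

View pics/t2.png

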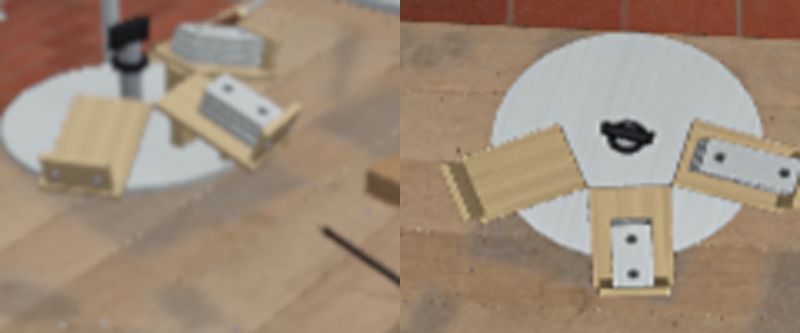

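The three short plates are stacked on shelf 2 with their ends at the stop, in the top view at about (632,255). Now the second turn.

Run:
```python
from h import *
turn(1.257,-1)
ctrl.movep([.45,-.40,.30],best([.45,-.40,.30],np.array([0,0,-1.]),[0,1,0]))
im,d=vision.grab_frame("scene");a=cv2.resize(im[160:260,200:320],(400,333),interpolation=2)
im,d=vision.grab_frame("top");b=cv2.resize(im[110:230,190:310],(400,333),interpolation=2)
cv2.imwrite("pics/t3.png",np.hstack([a,b]));cv2.imwrite("pics/top_end.png",im[110:300,90:420])
for p in plates(im): print(p[0],np.round(p[1:],3))
```

```text
97.3 on handle w=0.0852 F [ 1.1 -0.2 -0.8]
98.0 gripped w=0.0181 F [-3.4  0.9  8.7]
[-0.42  0.73  0.69  1.56 -0.51  1.04  0.12]
99.8 turned [0.06 1.45 0.  ] w=0.0175 F [-7.6  1.5  7.2]
101.2 off w=0.0857 F [-0.6  0.7 -0. ]
short [ 0.624 -0.143  1.235 86.    45.   ]
long [ 7.79e-01 -7.20e-02 -5.93e-01  1.19e+02  4.80e+01]
```

View pics/t3.png

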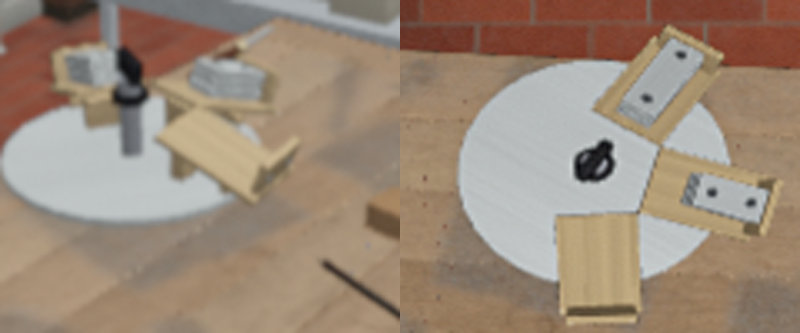

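View pics/top_end.png

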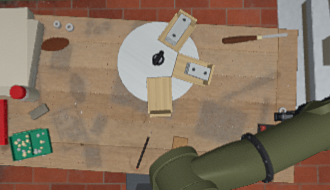

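The empty shelf 3 faces front, at about (597,265). Both stacks are tidy and sit against their stops, the long one at (660,80) and the short one at (722,195). Nothing else visible on the bench has been disturbed.

```bash
python3 -c "
from h import *
print(ticket.close_job())"
```

```text
the job is handed in; nothing more can be done
None
```

The job is handed in: three long plates are stacked on shelf 1, three short plates on shelf 2, and the empty shelf 3 faces front. The last pictures showed both stacks in order after the second turn.

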